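# Find the steel insert that fits the turned mug

### The arm

A 6-joint arm with a two-finger parallel gripper is mounted at the origin on the work surface. World frame = base frame: x ahead of the robot, y to its left, z up, the work surface at z = 0. Lengths are in mm, angles in degrees, forces in N, time in s.
With the tool pointing down it reaches from about 350 to 850 mm from the base axis. Payload 8.1 kg.
Tool frame: the origin (TCP) lies between the finger pads; the fingertips stand 22 mm ahead of it and the grasp point (between the pads) lies 3 mm ahead of it; z points along the fingers, y is the direction in which the jaws open and shut (so a half turn about z gives the same grasp; the last joint's range is limited). The gripper opens to 85 mm and grips with 20 to 120 N. Pads are 22 mm wide; open, the fingers measure 114 mm over their backs; the gripper's body (76 mm by 85 mm) begins 54 mm behind the grasp point. The pads swing forward as they close: fully open they stand 13 mm farther back than shut.
Start: joints at [65.581, 7.471, 85.268, -0, 87.261, -4.893], TCP at [200.523, 565.505, 253.292] pointing down, gripper open.
Joint ranges: [-169.43, 169.43], [-51.17, 129.36], [1.28, 143.12], [-76.62, 256.62], [0, 156.53], [-152.29, 152.29]. Speed limits (degrees/s): [136.94, 136.94, 159.86, 180, 180, 180].

### API

Orientations are given as [roll, pitch, yaw] about the fixed x, y, z axes, in that order (R = Rz(yaw) Ry(pitch) Rx(roll)).
In Python, from bench import r gives the robot as it stands.
- The arm moves only by the tool drive_tool, never from a script. Its argument "moves" is a list of rows, each a list of 2 entries, a list of its own where there are three numbers: the shift along the world's x, y, z in mm, then the turn about the world's z in degrees. A call has exactly 8 rows; each row is the pose to reach, as a shift and turn from the pose commanded when the call began; what a row does not reach only later rows make up. A row lasts 1/12 s, in which the tool goes at most 41.7 mm and 7.16 degrees, less where a joint would pass 70% of its speed; a pose out of reach is approached as far as the arm can. A call with a gripper value outside its range is refused whole. "fingers" is the finger opening in mm, from 0 to 85.4, set as the call begins (left out, the last holds). The fingers move at their own pace and stop on an object; "squeeze" is the grip in N (left out, the last holds). Time passes only in rows, so rows that repeat a pose let the fingers close, or fill a call up. It gives the time, the measured TCP pose, the force and the opening at its end, in the units of the state.
- r.sense(): the state, without advancing time (a new reading comes with each control period).
- r.snapshot(name): name is "scene" or "side" or "wrist"; returns a dict with "pixels" (480x640x3 uint8, red, green, blue), "camera_matrix" (3x3 intrinsics, pixels), "xyz" and "orientation" of the camera in the world. Camera axes: x right, y down, z forward; pixel columns grow to the right and rows downward; lengths in mm; the calibration is good to about 2 mm. A picture is of the moment at which its call begins. There is no depth.
- r.hand_in(): hands the job in, once; it reports no verdict.
The state is a dict: "time": time; "joint_pos": joint angles; "qd": joint speeds; "joint_efforts": joint torques, N m; "tool_pos": TCP position; "tcp_rot": TCP orientation; "ft_force": force on the tool from outside, world axes, zero at the start; "wrist_torque": the same for the moment, N m; "finger_gap": finger opening in mm.
Only numpy, scipy, OpenCV 4.12 (cv2) and the standard library are available. Lean on these libraries where they do the work, as an engineer would, in place of code of your own. Each camera call takes 0.05 s, during which the arm holds its last target.

### The job

One of three steel mug inserts belongs in the turned wooden mug body held in the lathe chuck: offer them up by their black lids, one after another and without forcing, until you find the one that goes in with its collar resting on the wooden rim all round (too thick will not enter, too thin sinks in past its collar). Lower it in, do not drop it, then press its lid down firmly, with about 10 N, so that it is fully home, and let go. Leave the other two standing upright on the bench, knock nothing over and leave everything else where it is.

Things in the scene. Friction and masses are not known exactly. Their poses are not given: they have to be found in the camera images.
- insert_a_centre (a point): Loose steel mug insert A with a screwed-on lid, 0.15 to 0.3 kg, upright on the bench, 118 mm tall. One of three alike but for thickness: body 48, 57 or 66 mm in diameter, which is which is not known. Grip it by its round black lid, 48 mm in diameter, the top 46 mm of its height, upright-sided and flat-topped. This point is its centre, 59 mm above its foot and below its top; z up.
- insert_b_centre (a point): Loose steel mug insert B with a screwed-on lid, 0.15 to 0.3 kg, upright on the bench, 118 mm tall. One of three alike but for thickness: body 48, 57 or 66 mm in diameter, which is which is not known. Grip it by its round black lid, 48 mm in diameter, the top 46 mm of its height, upright-sided and flat-topped. This point is its centre, 59 mm above its foot and below its top; z up.
- insert_c_centre (a point): Loose steel mug insert C with a screwed-on lid, 0.15 to 0.3 kg, upright on the bench, 118 mm tall. One of three alike but for thickness: body 48, 57 or 66 mm in diameter, which is which is not known. Grip it by its round black lid, 48 mm in diameter, the top 46 mm of its height, upright-sided and flat-topped. This point is its centre, 59 mm above its foot and below its top; z up.
- mug_ash_mouth (a point): Turned pale ash mug body, fixed, one of three alike but for wood and bore: 96 mm tall, 83 mm wide, level flat rim, straight bore 80 mm deep and 51, 60 or 69 mm wide, which is which is not known. Either held in the chuck (the one to work on, straight above chuck_top) or waiting on the plywood riser (leave alone). This point: centre of its mouth, at the rim; z up.
- mug_cherry_mouth (a point): Turned mid-brown cherry mug body, fixed, one of three alike but for wood and bore: 96 mm tall, 83 mm wide, level flat rim, straight bore 80 mm deep and 51, 60 or 69 mm wide, which is which is not known. Either held in the chuck (the one to work on, straight above chuck_top) or waiting on the plywood riser (leave alone). This point: centre of its mouth, at the rim; z up.
- mug_walnut_mouth (a point): Turned dark walnut mug body, fixed, one of three alike but for wood and bore: 96 mm tall, 83 mm wide, level flat rim, straight bore 80 mm deep and 51, 60 or 69 mm wide, which is which is not known. Either held in the chuck (the one to work on, straight above chuck_top) or waiting on the plywood riser (leave alone). This point: centre of its mouth, at the rim; z up.
- chuck_top (a point): Round dark steel four-jaw lathe chuck, 102 mm in diameter, 62 mm tall with its jaws, standing on the bench with its jaws up; too heavy to move. This point is the centre of the jaws' top, where the mug body to work on stands; z points up. The mug body is held firmly.
- insert_a: The same insert A, this point being the centre of its foot. From the foot up: plain round steel body 68 mm tall whose lowest 6 mm taper in by 2.5 mm a side; collar 4 mm thick, 8 mm wider than the body; lid 46 mm tall. In the right mug the underside of the collar, 68 mm above the foot, rests on the rim; in too wide a bore it sinks 12 mm further.
- insert_b: The same insert B, this point being the centre of its foot. From the foot up: plain round steel body 68 mm tall whose lowest 6 mm taper in by 2.5 mm a side; collar 4 mm thick, 8 mm wider than the body; lid 46 mm tall. In the right mug the underside of the collar, 68 mm above the foot, rests on the rim; in too wide a bore it sinks 12 mm further.
- insert_c: The same insert C, this point being the centre of its foot. From the foot up: plain round steel body 68 mm tall whose lowest 6 mm taper in by 2.5 mm a side; collar 4 mm thick, 8 mm wider than the body; lid 46 mm tall. In the right mug the underside of the collar, 68 mm above the foot, rests on the rim; in too wide a bore it sinks 12 mm further.
- mug_ash: The same ash mug body; this point is the centre of its underside, 96 mm below its mouth.
- mug_cherry: The same cherry mug body; this point is the centre of its underside, 96 mm below its mouth.
- mug_walnut: The same walnut mug body; this point is the centre of its underside, 96 mm below its mouth.
- oil: Bystander: amber bottle of finishing oil with a black cap, 72 mm in diameter, 170 mm tall. Origin at the centre of its underside.
- glue: Bystander: yellow glue bottle with a red cap, 52 mm in diameter, 150 mm tall. Origin at the centre of its underside.
- bowl: Bystander: small turned wooden bowl, 110 mm across, 45 mm tall. Origin at the centre of its underside.
- sander: Bystander: cork sanding block, 110 by 65 by 30 mm. Origin at the centre of its underside, x along its length.
- tape: Bystander: roll of yellow tape lying flat, 104 mm across, 36 mm tall. Origin at the centre of its underside.
- chuck_key: Bystander: steel T-handled chuck key lying flat, bar 114 mm, shank 110 mm, 14 mm tall. Origin on the bench under the middle of the bar; bar along x, shank to -y.
- caliper: Bystander: steel caliper with a black slider lying flat, 230 mm long, 60 mm wide, 8 mm tall. Origin under the middle of its beam, beam along x.
Things that resemble listed ones, but are neither listed nor needed, are in the scene too. What is shaped like the insert_a but green or purple is not meant.

How it is judged:
By the outcome, as a careful person would: the job done as asked, in the order asked, and still so for the second after the job is handed in, with the robot touching nothing.
It also fails if it takes over 72 s, if anything falls off the work surface, if the arm or the gripper's body presses on something with over 40 N, if the wrist force passes 120 N, or if a joint passes its speed limit or range.

## Working session

There is one attempt and no reset: what is moved stays moved. The work goes in short steps, Python scripts to look and compute and a tool call to move; the robot and the scene stay as the last step left them, time stands still between calls to the robot, and variables do not carry over. Pictures are saved under pics/ and viewed, and the job is handed in when it is done.

Besides the shell and the picture viewer there is one more tool, called after ">>>" as name(argument=value, ...), one argument or row to a line, values as JSON. drive_tool: Moves the arm, as the interface text tells. Its arguments: {"type":"object","properties":{"moves":{"type":"array","items":{"type":"array"}},"fingers":{"type":"number"},"squeeze":{"type":"number"}},"required":["moves"]}

```bash
mkdir -p pics; ls; python3 - <<'E'
from bench import r
import cv2
print(r.sense())
for n in("scene","side","wrist"):
    s=r.snapshot(n); cv2.imwrite(f"pics/{n}0.png",s["pixels"][:,:,::-1]); print(n,s["camera_matrix"],s["xyz"],s["orientation"])
E
```

```text
pics
{'time': 0.0, 'joint_pos': array([ 6.55819286e+01,  7.51649363e+00,  8.53308064e+01, -6.89382728e-04,
        8.72624924e+01, -4.89268046e+00]), 'qd': array([-0.04620311, -0.11841072, -0.01376257,  0.04702512, -0.05201869,
       -0.09289031]), 'joint_efforts': array([ 2.95771300e-03, -5.69392061e+01, -5.00558710e+01,  5.93634786e-05,
        1.49261701e-02, -2.13213946e-05]), 'tool_pos': array([200.29503532, 565.02155432, 252.21532882]), 'tcp_rot': array([-1.79890549e+02, -8.67812214e-03,  1.60474634e+02]), 'ft_force': array([ 0.85293719, -0.2344609 ,  0.31564695]), 'wrist_torque': array([-0.01305196, -0.02355496, -0.02775897]), 'finger_gap': 85.83391366676952}
scene [[593.84895243   0.         331.08489075]
 [  0.         593.84895243 244.01467667]
 [  0.           0.           1.        ]] [1052.57982994  764.88669473 1268.32203134] [-141.75890129   -0.99519668  146.96621957]
side [[537.54602979   0.         326.67777806]
 [  0.         537.54602979 236.51775861]
 [  0.           0.           1.        ]] [-206.45673148 -819.03257167 1132.3654455 ] [-131.92472474    0.72212627  -41.88934323]
wrist [[358.42639215   0.         314.44514365]
 [  0.         358.42639215 243.72244552]
 [  0.           0.           1.        ]] [127.20322868 591.09168483 373.13930217] [1.62480005e+02 6.93451508e-02 7.04798040e+01]
```

View pics/scene0.png

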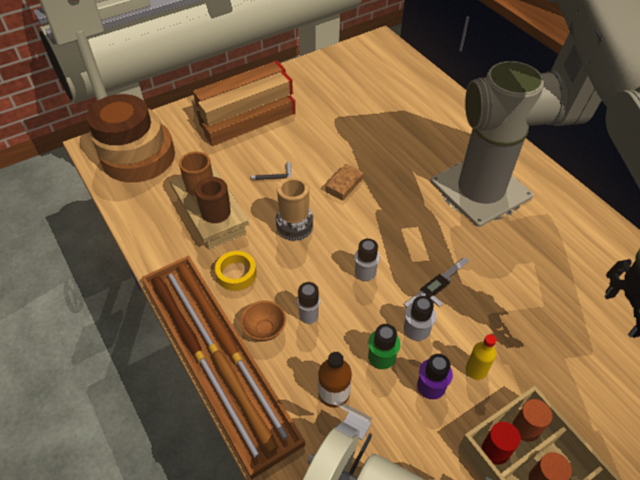

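View pics/side0.png

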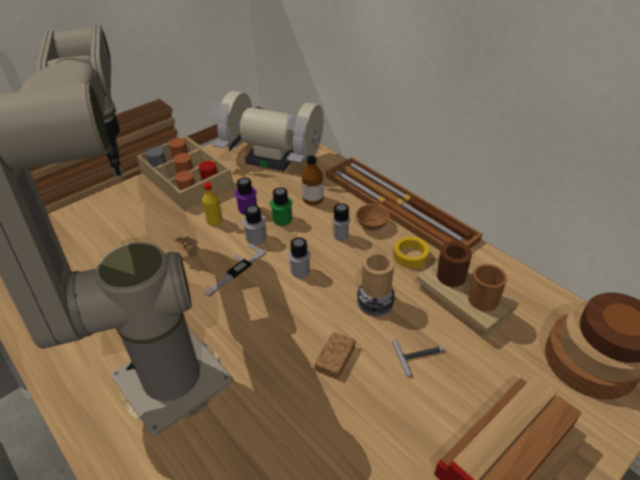

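View pics/wrist0.png

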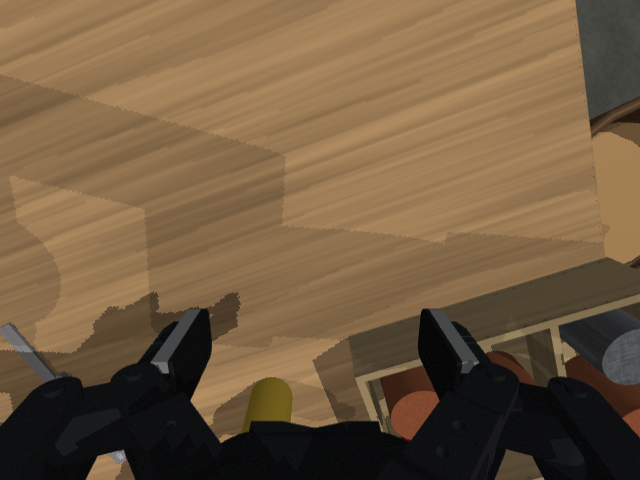

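```bash
cat > h.py <<'E'
import numpy as np, cv2
from scipy.spatial.transform import Rotation as R
def ray(s,u,v):
    K=s["camera_matrix"]; d=np.linalg.inv(K)@np.array([u,v,1.]); return np.array(s["xyz"]), R.from_euler("xyz",s["orientation"],degrees=True).as_matrix()@d
def onz(s,u,v,z):
    o,d=ray(s,u,v); return o+d*(z-o[2])/d[2]
def proj(s,P):
    Rm=R.from_euler("xyz",s["orientation"],degrees=True).as_matrix(); p=Rm.T@(np.array(P)-s["xyz"]); q=s["camera_matrix"]@p; return q[:2]/q[2]
E
python3 - <<'E'
from bench import r
import cv2,pickle,numpy as np
S={n:r.snapshot(n) for n in("scene","side")}
pickle.dump(S,open("s0.pkl","wb"))
a=S["scene"]["pixels"][:,:,::-1]; b=S["side"]["pixels"][:,:,::-1]
def c(im,x,y,w,h,k): return cv2.resize(im[y:y+h,x:x+w],None,fx=k,fy=k,interpolation=cv2.INTER_CUBIC)
cv2.imwrite("pics/c1.png",np.hstack([c(a,265,170,60,75,6),c(a,345,230,50,75,6)]))
cv2.imwrite("pics/c2.png",np.hstack([c(a,290,275,50,60,7),c(a,395,285,50,60,7)]))
cv2.imwrite("pics/c3.png",np.hstack([c(b,355,245,50,75,6),c(b,235,195,80,75,6)]))
E
```

```text
(no output)
```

View pics/c1.png

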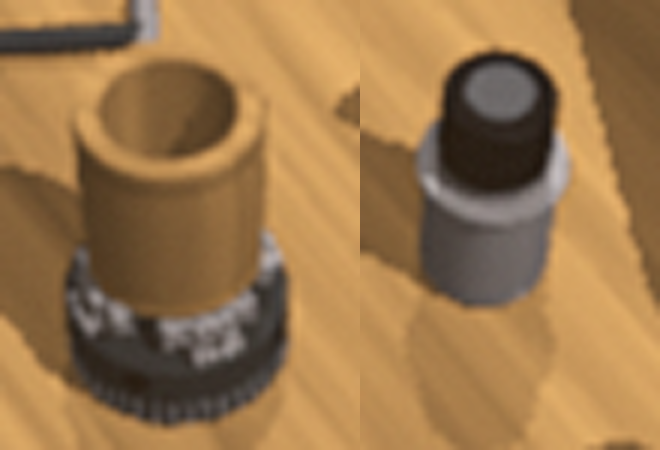

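View pics/c2.png

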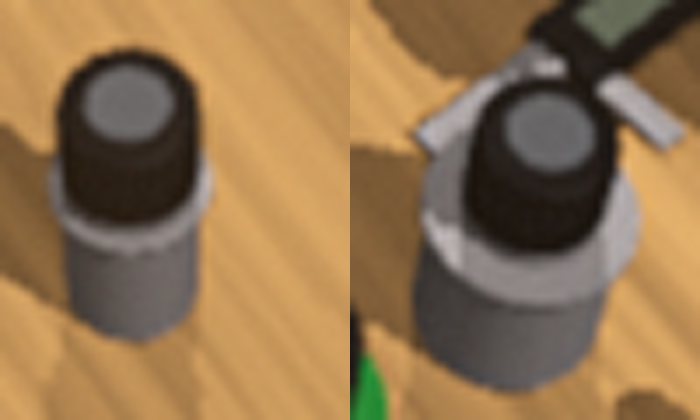

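View pics/c3.png

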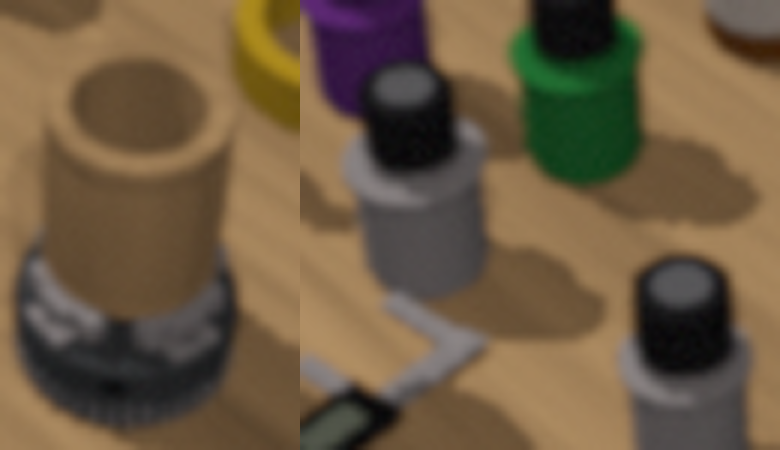

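```bash
cat >> h.py <<'E'
def graydisc(s,u,v,z=118,rad=14):
    a=s["pixels"].astype(float); hsv=cv2.cvtColor(s["pixels"],cv2.COLOR_RGB2HSV)
    y0,x0=int(v-rad),int(u-rad); p=hsv[y0:y0+2*rad,x0:x0+2*rad]
    m=((p[:,:,1]<70)&(p[:,:,2]>70)).astype(np.uint8)
    n,l,st,c=cv2.connectedComponentsWithStats(m,connectivity=4)
    k=l[rad,rad]; return c[k]+[x0,y0],st[k]
def circ(P):
    A=np.c_[2*P,np.ones(len(P))]; x=np.linalg.lstsq(A,(P**2).sum(1),rcond=None)[0]; return x[:2],np.sqrt(x[2]+x[:2]@x[:2])
def edges(s,c,z,rlo,rhi,sign,phis=np.arange(0,360,10)):
    """gradient-extreme points along world radial lines in plane z about c"""
    g=cv2.GaussianBlur(cv2.cvtColor(s["pixels"],cv2.COLOR_RGB2GRAY).astype(np.float32),(0,0),0.7)
    rr=np.arange(rlo,rhi,0.25); out=[]
    for ph in np.radians(phis):
        uv=np.array([proj(s,[c[0]+q*np.cos(ph),c[1]+q*np.sin(ph),z]) for q in rr],np.float32)
        v=cv2.remap(g,uv[None,:,0],uv[None,:,1],cv2.INTER_LINEAR)[0]; d=sign*np.gradient(v)
        k=d[1:-1].argmax()+1
        out.append((np.degrees(ph),rr[k],d[k],c[0]+rr[k]*np.cos(ph),c[1]+rr[k]*np.sin(ph)))
    return np.array(out)
E
python3 - <<'E'
import pickle; from h import *
S=pickle.load(open("s0.pkl","rb"))
sc,si=S["scene"],S["side"]
for nm,a,b in(("mid",(368.5,245.5),(299,243)),("thin",(308,289.5),(342,209)),("thick",(423.5,304),(252,210))):
    for s,p in((sc,a),(si,b)):
        c,st=graydisc(s,*p); print(nm,c,st,onz(s,*c,118)[:2].round(1))
for s,p in((sc,(293,188)),(si,(378,262.5))):
    c=onz(s,*p,158)[:2]; print("mug",c)
    for it in range(2):
        e=edges(s,c,158,22,38,1); P=e[:,3:]
        w=e[:,2]>np.median(e[:,2])*.6
        c2,R_=circ(P[w]); res=np.linalg.norm(P-c2,axis=1)-R_
        w&=abs(res)<2.5; c2,R_=circ(P[w]); print(c2,R_,w.sum()); c=c2
    e=edges(s,c,158,37,50,-1,); print(e[:,1])
E
```

```text
mid [367.84615385 244.92307692] [ 8 10 13  9 91] [466.4  66.5]
mid [298.0212766  241.87234043] [ 9 10  9  7 47] [464.4  68.1]
thin [307.80357143 289.29464286] [  8   9  13  11 112] [660.4  99.1]
thin [340.73684211 206.78947368] [ 9  9  9  6 38] [658.7 101.4]
thick [422.99107143 303.40178571] [  8   8  13  11 112] [457.8 273.6]
thick [251.82051282 208.92307692] [10 11  9  5 39] [455.8 275.3]
mug [ 542.22542857 -164.04271135]
[ 542.31171705 -165.26889326] 29.69901817186319 33
[ 542.37520772 -165.63026918] 29.632926137001846 35
[39.75 40.   41.   41.25 41.25 41.75 40.   41.75 39.25 42.   42.25 40.75
 40.75 39.5  39.25 37.5  38.   49.25 49.5  49.5  48.75 43.5  45.5  49.5
 49.   49.25 42.5  40.75 42.75 44.75 44.   42.25 40.5  38.5  39.   39.5 ]
mug [ 539.14478956 -166.91018879]
[ 539.74876543 -165.3128527 ] 29.124241867615925 36
[ 539.39802184 -165.90112786] 29.05883318454734 36
[49.5  39.   39.75 40.25 47.75 48.5  49.25 49.25 48.75 42.5  46.75 40.
 40.75 40.25 39.25 39.   38.   40.5  41.25 40.25 42.25 43.   39.5  38.75
 40.25 41.25 41.25 42.25 40.   39.25 38.5  39.25 47.25 45.75 45.25 49.25]
```

>>> drive_tool(
  moves=[
    [[10,-18,0],0],
    [[28,-52,0],0],
    [[46,-87,0],0],
    [[64,-121,0],0],
    [[82,-155,0],0],
    [[101,-190,0],0],
    [[119,-224,0],0],
    [[137,-258,0],0],
  ],
  fingers=85,
  squeeze=40,
)

```text
time: 0.92
tool_pos: [337.9, 305.8, 253.3]
tcp_rot: [180.0, 0.0, 160.5]
ft_force: [0.8, 0.4, 0.8]
finger_gap: 84.6
```

>>> drive_tool(
  moves=[
    [[19,-35,0],0],
    [[38,-70,0],0],
    [[57,-106,0],0],
    [[76,-142,0],0],
    [[94,-176,0],0],
    [[110,-208,0],0],
    [[122,-229,0],0],
    [[127.9,-240.2,0],0],
  ],
)

```text
time: 1.58
tool_pos: [466.4, 64.5, 253.3]
tcp_rot: [-180.0, 0.0, 160.3]
ft_force: [-0.2, 0.2, 0.1]
finger_gap: 85.0
```

```bash
python3 - <<'E'
from bench import r
import cv2
from h import *
s=r.snapshot("wrist"); cv2.imwrite("pics/w1.png",s["pixels"][:,:,::-1]); 
q=r.sense(); print(q["time"],q["tool_pos"],q["tcp_rot"],q["ft_force"],q["finger_gap"])
print(proj(s,[465.4,67.3,118]))
E
```

```text
1.6333 [466.73419731  63.99446965 253.22456604] [-1.79941121e+02  5.00120448e-02  1.60295561e+02] [-0.83459955 -1.02829471  0.40230626] 84.83162662227777
[317.63674055 237.05949775]
```

View pics/w1.png

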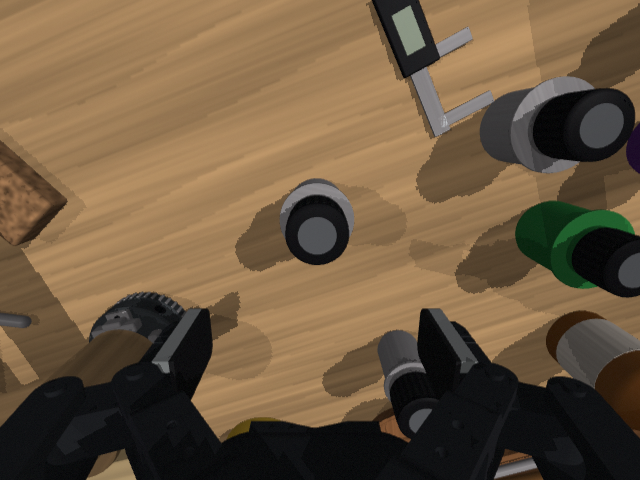

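>>> drive_tool(
  moves=[
    [[0,0,-15],0],
    [[0,0,-40],0],
    [[0,0,-70],0],
    [[0,0,-70],0],
    [[0,0,-70],0],
    [[0,0,-70],0],
    [[0,0,-70],0],
    [[0,0,-70],0],
  ],
)

```text
time: 2.3
tool_pos: [466.6, 67.6, 185.5]
tcp_rot: [179.9, 0.2, 160.5]
ft_force: [-0.6, 0.1, 0.2]
finger_gap: 85.2
```

```bash
python3 - <<'E'
from bench import r
import cv2
from h import *
s=r.snapshot("wrist"); cv2.imwrite("pics/w2.png",s["pixels"][:,:,::-1]); 
q=r.sense(); print(q["time"],q["tool_pos"],q["tcp_rot"],q["ft_force"],q["finger_gap"])
p=proj(s,[465.4,67.3,118]);print(p)
c,st=graydisc(s,*p,rad=60);print(c,st,onz(s,*c,118))
E
```

```text
2.35 [466.45465641  67.51720878 185.15488126] [1.79935854e+02 1.56348979e-01 1.60485878e+02] [ 0.73536593 -0.5498632   0.64175603] 85.3046575817941
[313.13735531 272.3649865 ]
[311.94639066 270.01061571] [  34   35   51   47 1884] [463.8282812   67.14598887 118.        ]
```

View pics/w2.png

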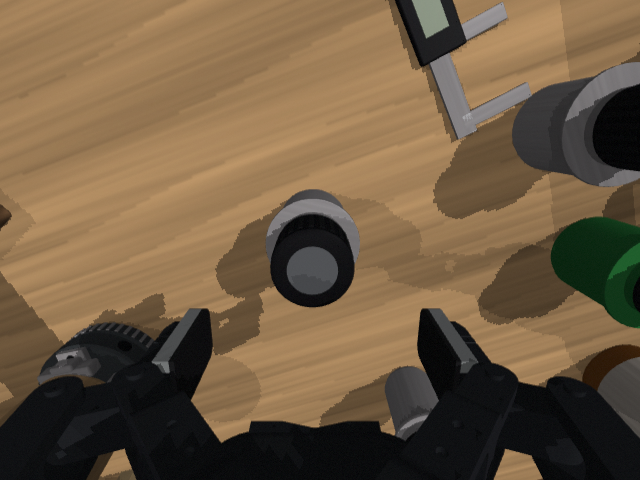

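>>> drive_tool(
  moves=[
    [[-1,0,-20],0],
    [[-1.5,0,-45],0],
    [[-1.5,0,-65],0],
    [[-1.5,0,-76],0],
    [[-1.5,0,-80],0],
    [[-1.5,0,-80],0],
    [[-1.5,0,-80],0],
    [[-1.5,0,-80],0],
  ],
)

```text
time: 3.02
tool_pos: [465.1, 67.4, 104.9]
tcp_rot: [179.9, 0.1, 160.5]
ft_force: [-0.6, -0.0, 0.3]
finger_gap: 85.1
```

>>> drive_tool(
  moves=[
    [[0,0,0],0],
    [[0,0,0],0],
    [[0,0,0],0],
    [[0,0,0],0],
    [[0,0,0],0],
    [[0,0,0],0],
    [[0,0,0],0],
    [[0,0,0],0],
  ],
  fingers=40,
  squeeze=50,
)

```text
time: 3.68
tool_pos: [464.5, 67.3, 104.1]
tcp_rot: [180.0, 0.1, 160.5]
ft_force: [-1.5, -0.4, 6.3]
finger_gap: 47.4
```

>>> drive_tool(
  moves=[
    [[0,0,5],0],
    [[0,0,12],0],
    [[0,0,25],0],
    [[0,0,45],0],
    [[0,0,70],0],
    [[0,0,90],0],
    [[0,0,100],0],
    [[0,0,100],0],
  ],
)

```text
time: 4.35
tool_pos: [465.5, 67.4, 206.3]
tcp_rot: [179.9, 0.3, 160.5]
ft_force: [-0.2, 0.0, -2.4]
finger_gap: 47.0
```

```bash
python3 - <<'E'
from bench import r
import cv2
from h import *
s=r.snapshot("wrist"); cv2.imwrite("pics/w3.png",s["pixels"][:,:,::-1]); 
q=r.sense(); print(q["time"],q["tool_pos"],q["tcp_rot"],q["ft_force"],q["wrist_torque"],q["finger_gap"])
E
```

```text
4.4 [464.61192578  67.33158756 204.24881494] [1.79950362e+02 1.25589371e-01 1.60475716e+02] [ 0.02731949 -0.32813252 -2.14272671] [-0.02263429  0.01036349  0.00242144] 46.639176848023425
```

View pics/w3.png

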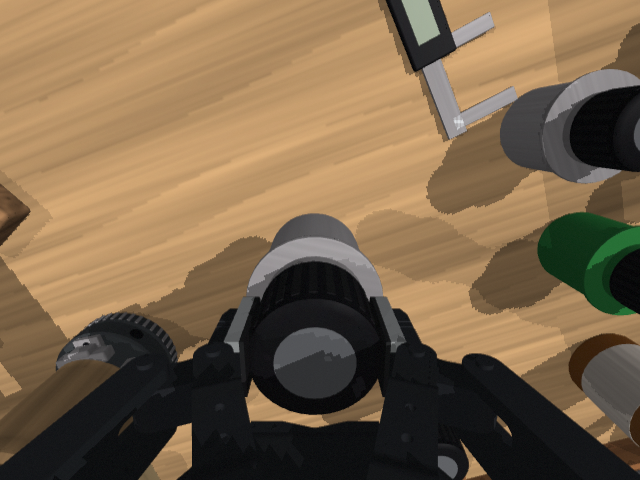

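>>> drive_tool(
  moves=[
    [[0,0,15],0],
    [[0,0,45],0],
    [[4,-12,75],0],
    [[12,-36,95],0],
    [[22,-66,100],0],
    [[33,-100,100],0],
    [[44,-134,100],0],
    [[55,-167,100],0],
  ],
)

```text
time: 5.07
tool_pos: [518.6, -101.2, 301.2]
tcp_rot: [-180.0, -0.2, 160.5]
ft_force: [1.4, 0.5, -1.6]
finger_gap: 46.9
```

>>> drive_tool(
  moves=[
    [[9,-27,0],0],
    [[15,-46,0],0],
    [[19,-58,0],0],
    [[22,-66,0],0],
    [[22,-66,0],0],
    [[22,-66,0],0],
    [[22,-66,0],0],
    [[22,-66,0],0],
  ],
)

```text
time: 5.73
tool_pos: [540.9, -164.5, 303.4]
tcp_rot: [180.0, 0.0, 160.6]
ft_force: [0.2, 0.1, -1.8]
finger_gap: 46.9
```

```bash
python3 - <<'E'
from bench import r
import cv2,pickle
from h import *
S={}
for n in ("wrist","scene","side"):
    s=S[n]=r.snapshot(n); cv2.imwrite(f"pics/{n}4.png",s["pixels"][:,:,::-1]); 
pickle.dump(S,open("s4.pkl","wb"))
q=r.sense(); print(q["time"],q["tool_pos"],q["tcp_rot"],q["ft_force"],q["finger_gap"])
t=q["tool_pos"]; w=S["wrist"]
p=proj(w,[t[0],t[1],t[2]+14]); print(p)
c,st=graydisc(w,315,362,rad=60); print(c,st,onz(w,*c,t[2]+14)-t)
print(proj(w,[540.9,-165.8,158]))
E
```

```text
5.8833 [ 540.97853669 -164.91506952  303.60079853] [1.79996650e+02 3.09387155e-02 1.60535032e+02] [-1.15718606  0.06475301 -2.8753489 ] 46.88918692767772
[313.58020888 364.44554895]
[315.45066775 363.95354108] [    0     0   120   120 12355] [ 0.02759129  0.68245668 14.        ]
[312.79217332 236.31444982]
```

View pics/wrist4.png

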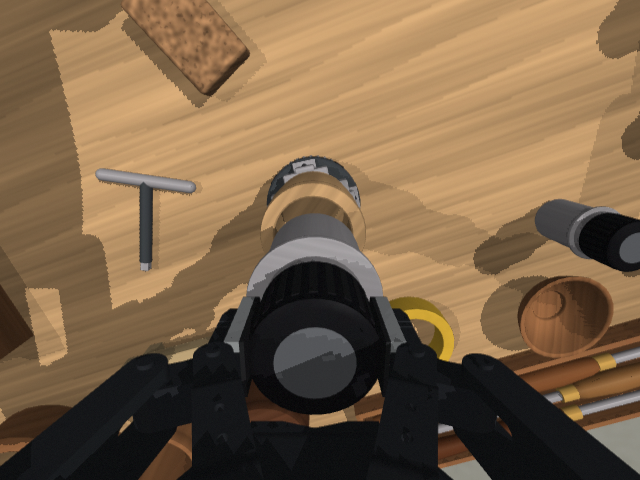

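View pics/scene4.png

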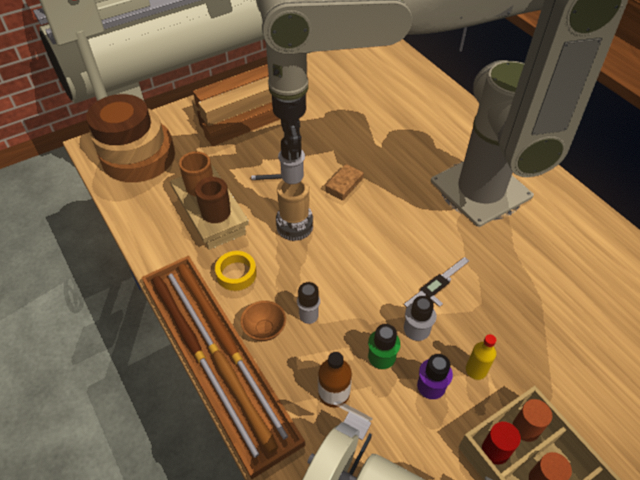

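View pics/side4.png

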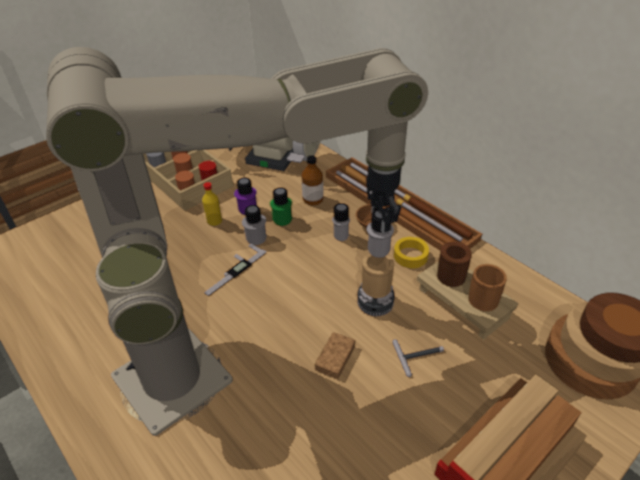

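```bash
python3 - <<'E'
import pickle; from h import *
from scipy.optimize import least_squares
w=pickle.load(open("s4.pkl","rb"))["wrist"]
def fit(s,c,z,r0,lo,hi,sg,ph):
    for i in range(3):
        e=edges(s,c,z,lo,hi,sg,ph); P=e[:,3:]
        f=least_squares(lambda x:np.linalg.norm(P-x,axis=1)-r0,c,loss="soft_l1",f_scale=.5); c=f.x
    print(c.round(2),(np.linalg.norm(P-c,axis=1)-r0).round(1))
    c2,R_=circ(P); print("  free",c2,R_)
c=np.array([540.9,-165.8])
ph=np.arange(85,240,5)
fit(w,c,158,41.5,37,46,-1,ph)
fit(w,c,158,30,26,35,1,ph)
im=w["pixels"][:,:,::-1].copy()
# collar of held insert: bottom edge z = tcp-104+72 top of collar r=32.5
t=np.array([540.98,-164.9,303.6])
fit(w,t[:2],t[2]-32,32.5,28,37,-1,np.arange(120,205,5))
cv2.imwrite("pics/c5.png",cv2.resize(im[140:320,220:420],None,fx=3.5,fy=3.3,interpolation=cv2.INTER_CUBIC))
E
```

```text
[ 541.23 -166.05] [-1.2 -1.  -1.  -0.8 -0.8  3.2  2.5 -0.3 -0.3 -0.  -0.  -0.   0.2  0.2
 -0.   0.5  0.4  0.2  0.2 -0.1  0.4 -0.1 -0.1 -0.1 -0.  -0.  -0.3 -0.3
 -0.5 -0.8 -1. ]
  free [ 539.73374316 -165.28584741] 40.29579599846017
[ 539.3  -165.17] [ 0.6  0.3  0.6  0.3 -0.2  0.1  0.1 -0.2 -0.4 -0.2 -0.2 -0.2 -0.4 -0.2
  0.3 -0.2  0.   0.3  0.3  0.3 -0.2  0.   0.   0.  -0.  -0.  -0.   0.5
 -0.  -0.   0.2]
  free [ 539.76130509 -165.31599564] 30.39571738556537
[ 540.69 -164.56] [-0.2  0.   0.   0.   0.   0.   0.   0.   0.   0.3  0.   0.   0.  -0.3
 -0.  -0.  -0. ]
  free [ 540.11766173 -164.35235227] 31.945106807484063
```

View pics/c5.png

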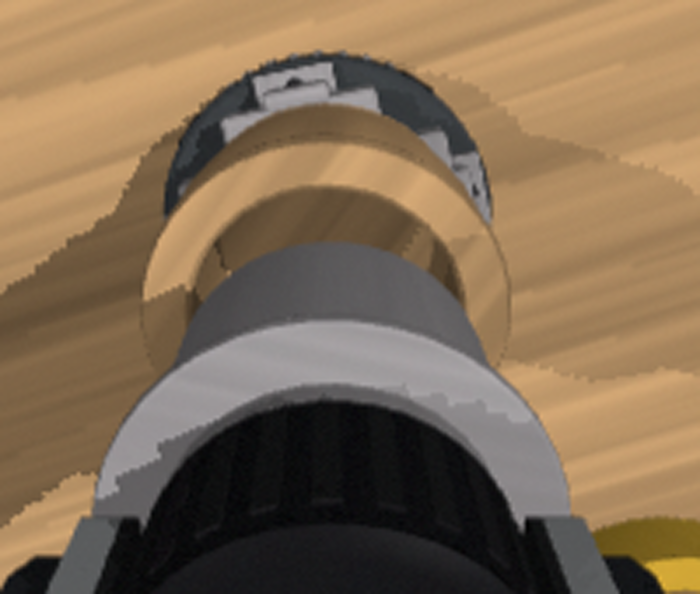

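>>> drive_tool(
  moves=[
    [[-0.2,-0.4,-5],0],
    [[-0.4,-0.8,-15],0],
    [[-0.4,-0.8,-25],0],
    [[-0.4,-0.8,-32],0],
    [[-0.4,-0.8,-36],0],
    [[-0.4,-0.8,-38],0],
    [[-0.4,-0.8,-39],0],
    [[-0.4,-0.8,-39],0],
  ],
)

```text
time: 6.55
tool_pos: [540.5, -166.5, 264.2]
tcp_rot: [180.0, -0.0, 160.5]
ft_force: [-0.1, -0.1, -2.2]
finger_gap: 47.3
```

```bash
python3 - <<'E'
from bench import r
from h import *
ims=[]
for n,(x,y) in(("wrist",(220,150)),("scene",(250,140)),("side",(330,210))):
    s=r.snapshot(n); k=200 if n=="wrist" else 80
    ims.append(cv2.resize(s["pixels"][y:y+k,x:x+k,::-1],(266,266),interpolation=cv2.INTER_CUBIC))
cv2.imwrite("pics/c6.png",np.hstack(ims))
q=r.sense(); print(q["time"],q["tool_pos"],q["ft_force"])
E
```

```text
6.7 [ 540.79942309 -166.5952642   264.882232  ] [-0.41917314 -0.21203132 -3.15544644]
```

View pics/c6.png

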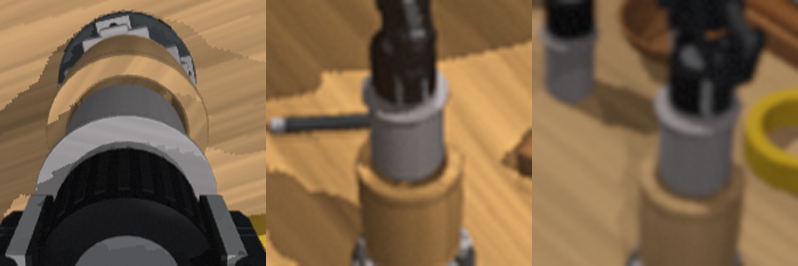

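>>> drive_tool(
  moves=[
    [[0,0,-1],0],
    [[0,0,-2],0],
    [[0,0,-3.5],0],
    [[0,0,-5],0],
    [[0,0,-6.5],0],
    [[0,0,-8],0],
    [[0,0,-9],0],
    [[0,0,-10],0],
  ],
)

```text
time: 7.37
tool_pos: [540.5, -166.5, 254.1]
tcp_rot: [-180.0, -0.0, 160.5]
ft_force: [-0.4, 0.3, -2.4]
finger_gap: 46.9
```

>>> drive_tool(
  moves=[
    [[0,0,-1],0],
    [[0,0,-3],0],
    [[0,0,-5],0],
    [[0,0,-7],0],
    [[0,0,-9],0],
    [[0,0,-11],0],
    [[0,0,-13],0],
    [[0,0,-14],0],
  ],
)

```text
time: 8.03
tool_pos: [540.4, -166.5, 239.8]
tcp_rot: [180.0, -0.0, 160.5]
ft_force: [0.5, 0.7, -2.1]
finger_gap: 47.1
```

>>> drive_tool(
  moves=[
    [[0,0,-1],0],
    [[0,0,-3],0],
    [[0,0,-5],0],
    [[0,0,-7.5],0],
    [[0,0,-10],0],
    [[0,0,-12],0],
    [[0,0,-14],0],
    [[0,0,-15],0],
  ],
)

```text
time: 8.7
tool_pos: [540.4, -166.4, 224.8]
tcp_rot: [180.0, -0.0, 160.5]
ft_force: [0.2, -0.5, -1.9]
finger_gap: 47.0
```

Free so far; ~31 mm left to the seat at TCP ≈194.

>>> drive_tool(
  moves=[
    [[0,0,-2],0],
    [[0,0,-5],0],
    [[0,0,-9],0],
    [[0,0,-13],0],
    [[0,0,-17],0],
    [[0,0,-20],0],
    [[0,0,-22],0],
    [[0,0,-23],0],
  ],
)

```text
time: 9.37
tool_pos: [540.3, -166.4, 201.7]
tcp_rot: [180.0, -0.0, 160.5]
ft_force: [0.3, -0.1, -1.2]
finger_gap: 47.3
```

>>> drive_tool(
  moves=[
    [[0,0,-1],0],
    [[0,0,-2],0],
    [[0,0,-3],0],
    [[0,0,-4],0],
    [[0,0,-4.5],0],
    [[0,0,-5],0],
    [[0,0,-5.5],0],
    [[0,0,-6],0],
  ],
)

```text
time: 10.03
tool_pos: [540.5, -166.5, 196.3]
tcp_rot: [-180.0, 0.0, 160.5]
ft_force: [-0.3, 0.2, -2.0]
finger_gap: 47.0
```

>>> drive_tool(
  moves=[
    [[0,0,-0.3],0],
    [[0,0,-0.6],0],
    [[0,0,-0.9],0],
    [[0,0,-1.2],0],
    [[0,0,-1.5],0],
    [[0,0,-1.5],0],
    [[0,0,-1.5],0],
    [[0,0,-1.5],0],
  ],
)

```text
time: 10.7
tool_pos: [540.5, -166.5, 194.8]
tcp_rot: [-180.0, 0.0, 160.5]
ft_force: [0.1, 1.3, -1.5]
finger_gap: 46.6
```

>>> drive_tool(
  moves=[
    [[0,0,-0.2],0],
    [[0,0,-0.4],0],
    [[0,0,-0.6],0],
    [[0,0,-0.8],0],
    [[0,0,-1.0],0],
    [[0,0,-1.0],0],
    [[0,0,-1.0],0],
    [[0,0,-1.0],0],
  ],
)

```text
time: 11.37
tool_pos: [540.6, -166.5, 194.2]
tcp_rot: [-180.0, 0.0, 160.5]
ft_force: [-2.2, 1.6, 3.3]
finger_gap: 47.2
```

>>> drive_tool(
  moves=[
    [[0,0,0],0],
    [[0,0,0],0],
    [[0,0,0],0],
    [[0,0,0],0],
    [[0,0,0],0],
    [[0,0,0],0],
    [[0,0,0],0],
    [[0,0,0],0],
  ],
  fingers=80,
)

```text
time: 12.03
tool_pos: [540.5, -166.5, 193.8]
tcp_rot: [-180.0, 0.0, 160.5]
ft_force: [0.7, -0.4, 0.6]
finger_gap: 80.3
```

>>> drive_tool(
  moves=[
    [[0,0,5],0],
    [[0,0,15],0],
    [[0,0,30],0],
    [[0,0,50],0],
    [[0,0,65],0],
    [[0,0,70],0],
    [[0,0,70],0],
    [[0,0,70],0],
  ],
)

```text
time: 12.7
tool_pos: [540.6, -166.5, 263.9]
tcp_rot: [-180.0, 0.0, 160.5]
ft_force: [-0.3, -0.4, 0.5]
finger_gap: 80.0
```

```bash
python3 - <<'E'
from bench import r
from h import *
ims=[]
for n,(x,y) in(("wrist",(180,120)),("scene",(250,140)),("side",(330,210))):
    s=r.snapshot(n); k=260 if n=="wrist" else 80
    ims.append(cv2.resize(s["pixels"][y:y+k,x:x+k,::-1],(266,266),interpolation=cv2.INTER_CUBIC))
    print(n,proj(s,[540.5,-165.5,208]))
    if n=="wrist":
        c,st=graydisc(s,*proj(s,[540.5,-165.5,208]),rad=60); print(c,st,onz(s,*c,208))
cv2.imwrite("pics/c7.png",np.hstack(ims))
q=r.sense(); print(q["time"],q["tool_pos"],q["ft_force"],q["finger_gap"])
E
```

```text
wrist [316.26062153 281.76755903]
[314.27820636 281.81967213] [  32   37   54   49 2074] [ 540.1739897  -166.50954144  208.        ]
scene [292.63610505 173.54021252]
side [378.99083506 247.7787495 ]
12.85 [ 539.91440753 -166.23751231  262.33773267] [-0.70665889  1.40859445  0.30713548] 80.0536299177925
```

View pics/c7.png

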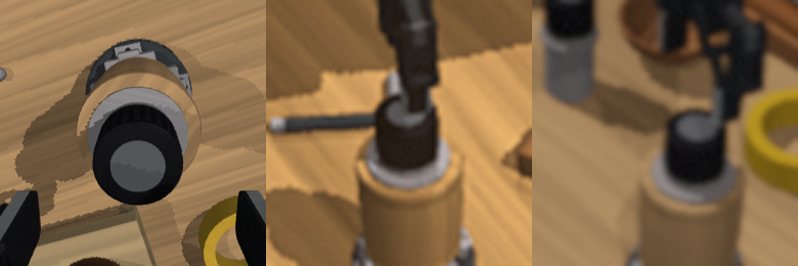

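>>> drive_tool(
  moves=[
    [[0,0,0],0],
    [[0,0,0],0],
    [[0,0,0],0],
    [[0,0,0],0],
    [[0,0,0],0],
    [[0,0,0],0],
    [[0,0,0],0],
    [[0,0,0],0],
  ],
  fingers=0,
)

```text
time: 13.52
tool_pos: [540.6, -166.5, 263.8]
tcp_rot: [-180.0, 0.0, 160.5]
ft_force: [-0.0, -0.4, -0.9]
finger_gap: -0.1
```

>>> drive_tool(
  moves=[
    [[0,0,-4],0],
    [[0,0,-10],0],
    [[0,0,-18],0],
    [[0,0,-24],0],
    [[0,0,-28],0],
    [[0,0,-30],0],
    [[0,0,-31],0],
    [[0,0,-31],0],
  ],
)

```text
time: 14.18
tool_pos: [540.4, -166.5, 232.5]
tcp_rot: [180.0, -0.0, 160.5]
ft_force: [-0.5, 0.1, 0.2]
finger_gap: 0.0
```

>>> drive_tool(
  moves=[
    [[0,0,-0.4],0],
    [[0,0,-0.8],0],
    [[0,0,-1.2],0],
    [[0,0,-1.6],0],
    [[0,0,-2.0],0],
    [[0,0,-2.0],0],
    [[0,0,-2.0],0],
    [[0,0,-2.0],0],
  ],
)

```text
time: 14.85
tool_pos: [540.5, -166.5, 230.8]
tcp_rot: [180.0, -0.0, 160.5]
ft_force: [-0.7, -0.6, 0.6]
finger_gap: 0.2
```

>>> drive_tool(
  moves=[
    [[0,0,-0.2],0],
    [[0,0,-0.4],0],
    [[0,0,-0.6],0],
    [[0,0,-0.8],0],
    [[0,0,-1.0],0],
    [[0,0,-1.0],0],
    [[0,0,-1.0],0],
    [[0,0,-1.0],0],
  ],
)

```text
time: 15.52
tool_pos: [540.5, -166.5, 230.1]
tcp_rot: [-180.0, 0.0, 160.5]
ft_force: [-2.6, 1.1, 4.2]
finger_gap: -0.2
```

>>> drive_tool(
  moves=[
    [[0,0,-0.1],0],
    [[0,0,-0.2],0],
    [[0,0,-0.3],0],
    [[0,0,-0.4],0],
    [[0,0,-0.5],0],
    [[0,0,-0.5],0],
    [[0,0,-0.5],0],
    [[0,0,-0.5],0],
  ],
)

```text
time: 16.18
tool_pos: [540.6, -166.5, 230.0]
tcp_rot: [-180.0, 0.0, 160.5]
ft_force: [-3.3, 0.9, 7.7]
finger_gap: 0.0
```

>>> drive_tool(
  moves=[
    [[0,0,-0.1],0],
    [[0,0,-0.2],0],
    [[0,0,-0.3],0],
    [[0,0,-0.4],0],
    [[0,0,-0.4],0],
    [[0,0,-0.4],0],
    [[0,0,-0.4],0],
    [[0,0,-0.4],0],
  ],
)

```text
time: 16.85
tool_pos: [540.6, -166.5, 230.0]
tcp_rot: [-180.0, 0.0, 160.5]
ft_force: [-4.6, 2.0, 9.7]
finger_gap: -0.2
```

```bash
python3 -c "
from bench import r
q=r.sense();print(q['time'],q['tool_pos'],q['ft_force'])"
```

```text
16.85 [ 540.59103713 -166.51174442  230.03548753] [-4.55347843  1.95765796  9.73384639]
```

>>> drive_tool(
  moves=[
    [[0,0,-0.1],0],
    [[0,0,-0.2],0],
    [[0,0,-0.2],0],
    [[0,0,-0.2],0],
    [[0,0,-0.2],0],
    [[0,0,-0.2],0],
    [[0,0,-0.2],0],
    [[0,0,-0.2],0],
  ],
)

```text
time: 17.52
tool_pos: [540.6, -166.5, 230.1]
tcp_rot: [-180.0, 0.1, 160.5]
ft_force: [-5.2, 2.4, 11.2]
finger_gap: -0.0
```

>>> drive_tool(
  moves=[
    [[0,0,0.5],0],
    [[0,0,1.5],0],
    [[0,0,4],0],
    [[0,0,10],0],
    [[0,0,25],0],
    [[0,0,50],0],
    [[0,0,80],0],
    [[0,0,100],0],
  ],
)

```text
time: 18.18
tool_pos: [540.9, -166.6, 331.5]
tcp_rot: [-180.0, 0.1, 160.5]
ft_force: [0.9, -0.6, 0.4]
finger_gap: -0.0
```

>>> drive_tool(
  moves=[
    [[-10,15,0],0],
    [[-30,40,0],0],
    [[-50,65,0],0],
    [[-70,90,0],0],
    [[-85,110,0],0],
    [[-95,120,0],0],
    [[-100,125,0],0],
    [[-100,125,0],0],
  ],
)

```text
time: 18.85
tool_pos: [440.2, -40.8, 329.3]
tcp_rot: [180.0, 0.1, 160.5]
ft_force: [0.5, -1.1, -0.5]
finger_gap: -0.0
```

```bash
python3 - <<'E'
from bench import r
from h import *
ims=[]
for n,(x,y) in(("scene",(255,150)),("side",(340,220))):
    s=r.snapshot(n); 
    cv2.imwrite(f"pics/{n}8.png",s["pixels"][:,:,::-1])
    p=proj(s,[540.5,-165.7,180]); x,y=int(p[0])-40,int(p[1])-40
    ims.append(cv2.resize(s["pixels"][y:y+80,x:x+80,::-1],(400,400),interpolation=cv2.INTER_CUBIC))
    p=proj(s,[540.5,-165.7,208])
    c,st=graydisc(s,*p); print(n,p,c,st,onz(s,*c,208))
cv2.imwrite("pics/c8.png",np.hstack(ims))
q=r.sense(); print(q["time"],q["tool_pos"],q["ft_force"],q["finger_gap"])
E
```

```text
scene [292.59522349 173.49200998] [291.6835443 173.4556962] [ 8 11 12  8 79] [ 542.36777943 -167.01953753  208.        ]
side [379.04836113 247.81881013] [379.19354839 247.90322581] [ 9 12 11  7 62] [ 540.54417035 -166.16203305  208.        ]
18.95 [440.9291497  -41.90169943 328.94333301] [ 0.49296419 -0.79693636 -0.03514282] 0.13372044723426885
```

View pics/c8.png

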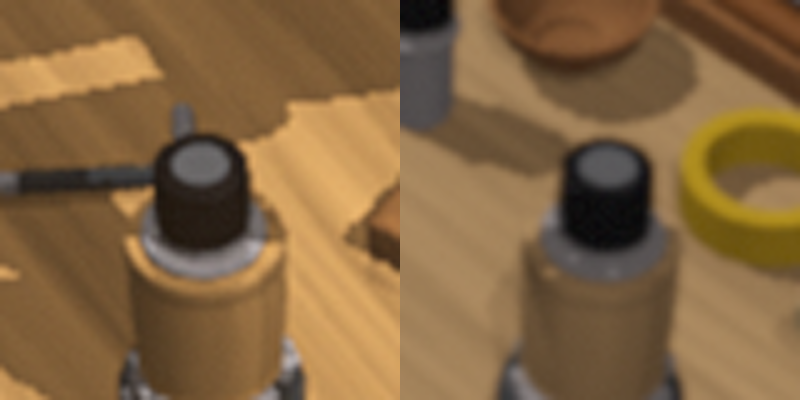

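View pics/scene8.png

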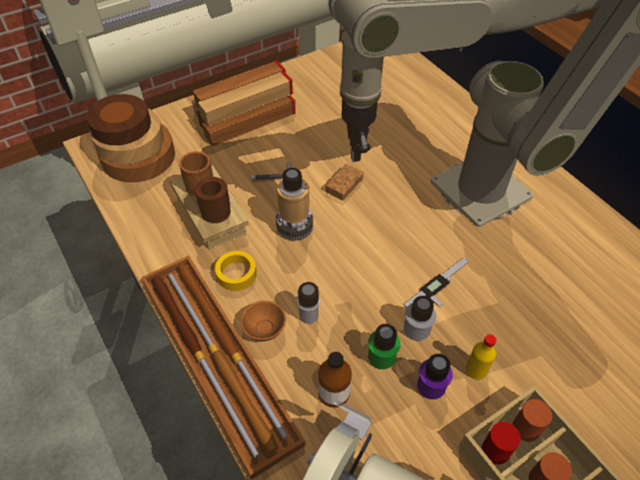

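The insert sits in the ash mug with its collar on the rim, and its lid is at (292,173) in the scene view. The other inserts at (308,302) and (420,317) are standing and untouched.

```bash
python3 -c "
from bench import r
print(r.hand_in())"
```

```text
the job is handed in; nothing more can be done
None
```

The medium insert (57 mm body) is in the ash mug held in the chuck, with its collar resting on the rim, and the job is handed in at about 19 s of the 72 s.

**Choosing the insert:** In the pictures the ash bore measured about 59–60 mm and this insert's collar about 65 mm, which pairs the 57 mm body with the 60 mm bore. It was the first one I offered up and it fitted, so I never lifted the other two.

**Fitting and pressing:** It went in freely until the collar met the rim at the expected height. I let go, then pressed the lid with closed fingers. The force reached about 11 N straight down, with about 6 N sideways at the same time, and the tool height held steady at 230 mm.

**Last checks:**
- **Seating:** The lid top is where a seated insert should be, within about 2 mm across the two camera views. In both views the collar looks level on the rim.
- **Other items:** The other two inserts are still upright, and the other items look unmoved in the scene view.
- **Gripper:** It is well clear of everything.
- **Disagreement:** The scene and side cameras differed by 2–3 mm on positions, which is within what their calibration allows. No check failed.

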